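# Free the sagging gate bolt of the ageing box and hold the gate ajar

## Task

The board in the small white ageing box needs air. Raise the box's stiff display lid to about 70 degrees and leave it standing there, then take the knob of the bolt on the front gate: the bolt sags and its nose hangs behind the bent-up lip of the keeper, so lift it over the lip while drawing it back, without forcing it, and swing the gate about 30 degrees open. The gate and the bolt are sprung, so finish while still holding the knob, bolt drawn back and gate ajar, and leave the other things on the table where they are.

Things in the scene. Friction and masses are not known exactly. Their poses are not given: they have to be found in the camera images.
- ageing_box: White and grey box, 130 deep (x) x 210 wide (y) x 135 mm high, heavy, fixed to the table. Origin: centre of its underside. Its x axis points from the front (gate) to the back (lid hinge), y to the left as seen from the front, z up. Its front face with the gate lies at x = -65 mm.
- lid_hinge (a point): Midpoint of the lid's hinge line (along the box's y) at the upper back edge of the box: 65, 0, 137 mm in the box's frame.
- lid_grip (a point): Middle of the aluminium cross bar at the lid's front: 14 mm diameter, 34 mm long along the box's y, on an 18 mm wide stem, 38 mm ahead of the lid's front edge. Held by its two ends it turns between the fingers as the lid swings. It lies in the middle of the lid's width, 198 mm from the hinge line and 5 mm above the hinge's plane when the lid is shut.
- lid (a joint): Angle of the lid, rad: 0 shut (level), grows as its front edge rises, 1.22 = 70 degrees, up to 1.9. Stiff friction hinge: takes about 4 N at the cross bar, stays where left. The lid is a plate 210 mm wide, 160 mm from hinge to front edge, 10 mm thick; shut, it overhangs the gate by 30 mm and covers the bolt's knob from above.
- gate_hinge (a point): Point on the gate's upright hinge line, at its left edge, 67 mm above the table; -60, 85 mm in the box's x and y. The gate is an aluminium frame 170 mm wide and 10 mm thick, from 22 to 112 mm above the table.
- gate (a joint): Angle of the gate, rad: 0 shut, grows as its right-hand edge swings out toward the front, 0.52 = 30 degrees, up to 1.5. A spring shuts it (about 3 N at the knob at 30 degrees).
- bolt: Steel barrel bolt on the gate's front: rod of 10 mm diameter along the gate, 70 mm above the table, 18 mm ahead of the gate's face, in two slot-shaped staples (tops 93 mm above the table). Its right-hand end sits in the keeper, with a nose 8 mm long hanging 6.5 mm below the rod. Origin: on the rod's axis, 122 mm from the gate's hinge line; axes like the box's when the gate is shut.
- bolt_knob (a point): Middle of the bolt's black upright knob (16 mm diameter, 32 mm high, its top 128 mm above the table), on a cranked stalk of the rod, 28 mm ahead of the gate's face. With the gate shut and the bolt home it is at -93, -37, 114 mm in the box's frame. It moves with the bolt and the gate.
- bolt_pull (a joint): How far the bolt is drawn back along the gate toward the hinge (box +y when the gate is shut), m: 0 home, up to 0.042. A spring pushes it home (about 3 N when drawn 32 mm). Sagging, it is stopped by the lip after 3 mm; the nose has passed the lip at 16 mm.
- bolt_lift (a joint): How far the bolt is lifted in its loose staples, m: 0 sagging (it drops there by its weight of about 1 N), up to 0.013. The nose passes over the lip at 0.0065 and more.
- keeper: Steel keeper, a loop on the box's right front post that takes the end of the bolt: 50 to 98 mm above the table, 18 mm long along the bolt. Its lip, 5 mm thick, is bent up on the side of the gate to 64.5 mm above the table. Origin: that of the box.
- board_2: Bystander: loose green circuit board, 80 x 121 x 12 mm, in front of the box. Origin: centre of its underside.
- hex_key: Bystander: loose black angled hex key, 24 x 87 x 5 mm, in front of the box. Origin: centre of its underside.
- side_cutter: Bystander: loose side cutter with two handles, 51 x 119 x 11 mm, before the box. Origin: centre of its underside.
- solder_spool: Bystander: loose upright spool, 54 mm across, 44 mm high, left of the box. Origin: centre of its underside.
- bin_1: Bystander: loose open parts bin, 150 x 98 x 58 mm, at the right. Origin: centre of its underside.
- marker: Bystander: loose marker pen, 18 x 124 x 20 mm, at the right, beside the bin. Origin: centre of its underside. Farther right (y about -0.4 m) thin cables hang from the tester's front edge, up to 0.35 m high: pass above them. A white cabinet stands close to the robot's left, up to 0.44 m high.

How it is judged (in metres and radians):
On the way, in this order (a step that is already met when the one before it is completed fails the run):
1. the lid stands at 70 degrees, give or take 10, with the bolt still home (value of joint lid between 1.047 and 1.396 rad and velocity of joint lid between -0.05 and 0.05 rad/s and contact force between the fingers and bolt below 0.2 N and value of joint bolt_pull below 0.008 m), for 0.3 s.
2. the bolt's nose is lifted above the lip while it is drawn back across it (value of joint bolt_lift above 0.005 m and value of joint bolt_pull above 0.006 m and value of joint gate below 0.1 rad).
3. the bolt is drawn clear of the keeper (value of joint bolt_pull above 0.02 m), for 0.1 s.
At the end, for the whole second after the job is handed in: Through the last second the lid stands at 60 to 80 degrees (1.047 to 1.396 rad), the gate is held still between 20 and 40 degrees open (0.35 to 0.70 rad), the bolt is held drawn back more than 18 mm, and the fingers still hold the bolt (more than 1 N) (value of joint lid between 1.047 and 1.396 rad and value of joint gate between 0.35 and 0.7 rad and velocity of joint gate between -0.1 and 0.1 rad/s and value of joint bolt_pull above 0.018 m and contact force between the fingers and bolt above 1 N); the arm keeps its last pose, push and grip.
It fails at once if the bolt is forced against the keeper with more than 25 N (contact force between bolt and keeper above 25 N).
It fails at once if a bystander is shoved more than 30 mm (distance of any of board_2, hex_key, side_cutter, solder_spool, bin_1, marker from where it was at the start of the episode above 0.03 m).
It also fails if it takes over 58 s, if anything falls off the work surface, if the arm or the gripper's body presses on something with over 40 N, if the wrist force passes 120 N, or if a joint passes its speed limit or range.

## Robot

A 6-joint arm with a two-finger parallel gripper is mounted at the origin on a cart in front of the work surface, level with it; the furniture and walls round the work are solid. World frame = base frame: x ahead of the robot, y to its left, z up, the work surface at z = 0. Lengths are in m, angles in degrees, forces in N, time in s.
With the tool pointing down it reaches from about 0.4 to 0.825 m from the base axis. Payload 7 kg.
Tool frame: the origin (TCP) lies midway between the tips of the shut fingers; the grasp point (between the pads) lies 19 mm behind it; z points along the fingers, x is the direction in which the jaws open and shut, and the axes are right-handed (so a half turn about z gives the same grasp; the last joint's range is limited). The gripper opens to 88 mm and grips with 3 to 60 N. Pads are 19 mm wide; open, the fingers measure 130 mm over their backs; the gripper's body (78 mm by 193 mm) begins 47 mm behind the grasp point.
Start: joints at [-52.363, 20.546, 0.682, 0, -70.136, -16.507], TCP at [0.243, -0.63, 0.227] pointing down, gripper open.
Joint ranges: [-176.03, 176.03], [-82.01, 121.73], [-58.28, 71.71], [-173.87, 95.51], [-174.79, -0.11], [-173.66, 173.66]. Speed limits (degrees/s): [136.94, 136.94, 172.46, 180, 180, 180].

## Interface

Orientations are given as [roll, pitch, yaw] about the fixed x, y, z axes, in that order (R = Rz(yaw) Ry(pitch) Rx(roll)).
In Python, from plant import ctrl, vision, nets gives the robot as it stands.
- The arm moves only by the shell command python3 -m jog 'ROWS'. ROWS is text: rows parted by semicolons, each of 7 numbers parted by spaces: the turn, a rotation vector about the tool's x, y, z in units of 0.1 rad (1.0 is 0.1 rad), then the shift along the tool's x, y, z in units of 4 cm (1.0 is 4 cm), then the opening, from -1 (shut) to 1 (fully open). In form: rx ry rz x y z jaw; .... A call has 1 to 8 rows; each row shifts and turns the commanded pose from where the row before left it, along the tool's axes as they then stand; what a row does not reach is not made up. A row lasts 1/8 s, in which the tool goes at most 62.5 mm and 10.7 degrees, less where a joint would pass 70% of its speed; a pose out of reach is approached as far as the arm can. A call with a number of a shift or a turn outside -1 to 1 is refused whole. A call with a gripper value outside its range is refused whole. The fingers move at their own pace and stop on an object; the grip force is fixed at half the most. Time passes only in rows, so rows that do not move let the fingers close. It gives the time, the measured TCP pose, the force and the opening at its end, in the units of the state.
- ctrl.get_obs(): the state, without advancing time (a new reading comes with each control period).
- vision.snapshot(name): name is "side" or "top"; returns (picture, depth): 420x560x3 uint8, red, green, blue; 420x560 float32, m along the optical axis (not along the pixel's ray), 0 where there is no reading.
- vision.camera_info(name): a dict with "camera_matrix" (3x3 intrinsics, pixels), "D" ([k1, k2, p1, p2, k3] as OpenCV has them; the pictures are not rectified), "camera_from_world" (4x4, takes a point from world to camera coordinates). Camera axes: x right, y down, z forward; pixel columns grow to the right and rows downward; lengths in m; the calibration is good to about 2 mm. A picture is of the moment at which its call begins. camera_info takes no time and is no camera call.
- ctrl.close_job(): hands the job in, once; it reports no verdict.
Trained networks look in the newest picture that a camera, given by its name, has taken for a name from the list of things; names that differ only in an ending like _2 or _b are one class to them, and where a whole thing is asked for, a point or a joint stands for the part that bears it (a point fixed in the world has none). Each returns a list of dicts, best first, with "score" (0 to 1); they miss things now and then, are a little off and sometimes report something else, mostly with a low value. They report only what shows in the picture. A call takes as long as a camera call.
- nets.boxes_of(target, camera): "location" ([x, y, z] in m, in world coordinates, good to about 4 mm: the middle of the surface that is visible of it).
The state is a dict: "clock": time; "joint_pos": joint angles; "qvel": joint speeds; "tau": joint torques, N m; "tool_pos": TCP position; "orientation": TCP orientation; "force": force on the tool from outside, world axes, zero at the start; "moment": the same for the moment, N m; "opening": finger opening in m.
Only numpy, scipy, OpenCV 4.12 (cv2) and the standard library are available. Lean on these libraries where they do the work, as an engineer would, in place of code of your own. Each camera call takes 0.05 s, during which the arm holds its last target.

## Working session

There is one attempt and no reset: what is moved stays moved. The work goes in short steps, Python scripts to look and compute and a shell command to move; the robot and the scene stay as the last step left them, time stands still between calls to the robot, and variables do not carry over. Pictures are saved under pics/ and viewed, and the job is handed in when it is done.

```bash
ls; mkdir -p pics
python3 - <<'E'
from plant import ctrl, vision, nets
import cv2
o=ctrl.get_obs(); print(o)
for n in("side","top"):
    p,d=vision.snapshot(n); cv2.imwrite(f"pics/{n}0.png",p[:,:,::-1])
    ci=vision.camera_info(n); print(n,ci)
    for t in("ageing_box","lid_grip","bolt_knob","gate_hinge","lid_hinge","keeper","bolt"):
        r=nets.boxes_of(t,n); print(t,[(x["location"],round(x["score"],2)) for x in r[:2]])
E
```

```text
pics
{'clock': 0.0, 'joint_pos': array([-5.23640788e+01,  2.05916356e+01,  6.33497223e-01, -1.90577775e-02,
       -7.01360045e+01, -1.65057573e+01]), 'qvel': array([-0.00461409,  0.07012284,  0.07481213, -0.05466901,  0.03096305,
       -0.02154124]), 'tau': array([ 2.14296539e-03, -5.82722032e+01,  2.93049413e+01,  6.99694008e+00,
        6.69937843e-03, -1.22665606e-04]), 'tool_pos': array([ 0.24310795, -0.62917512,  0.22562167]), 'orientation': array([-1.79990428e+02, -9.53537259e-02,  1.11123666e+02]), 'force': array([-0.27143489,  0.1305471 ,  0.33190589]), 'moment': array([-0.05644538,  0.05986048,  0.05370946]), 'opening': 0.08768458582465752}
side {'camera_matrix': array([[489.21180137,   0.        , 281.49037647],
       [  0.        , 489.21180137, 206.69376397],
       [  0.        ,   0.        ,   1.        ]]), 'D': array([-0.08455052,  0.        ,  0.        ,  0.        ,  0.        ]), 'camera_from_world': array([[-0.84892869, -0.52824076, -0.01678628,  0.51538639],
       [-0.42215415,  0.69686302, -0.5797998 ,  0.23620359],
       [ 0.31797162, -0.48512229, -0.814
[... 490 characters left out ...]
.25524778,   0.        , 276.73083853],
       [  0.        , 422.25524778, 210.14576694],
       [  0.        ,   0.        ,   1.        ]]), 'D': array([-0.05104997,  0.        ,  0.        ,  0.        ,  0.        ]), 'camera_from_world': array([[ 0.01117947, -0.99964504, -0.02418305,  0.07528537],
       [-0.99522086, -0.00877725, -0.09725426,  0.55198911],
       [ 0.09700747,  0.02515473, -0.99496572,  0.9518303 ],
       [ 0.        ,  0.        ,  0.        ,  1.        ]])}
ageing_box [([0.5821, 0.1981, 0.1504], 0.68)]
lid_grip [([0.5812, 0.1942, 0.1468], 0.64)]
bolt_knob [([0.5777, 0.1985, 0.1505], 0.3)]
gate_hinge [([0.5805, 0.1993, 0.1463], 0.97)]
lid_hinge []
keeper []
bolt []
```

View pics/side0.png

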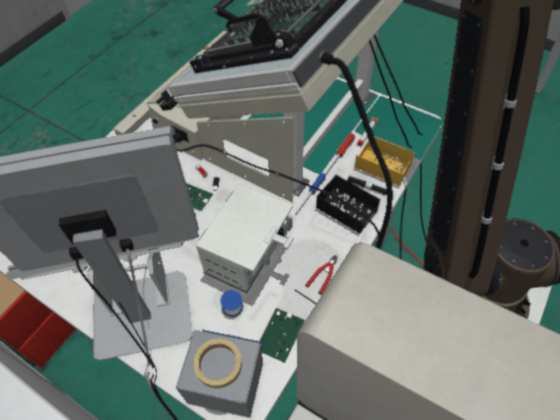

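View pics/top0.png

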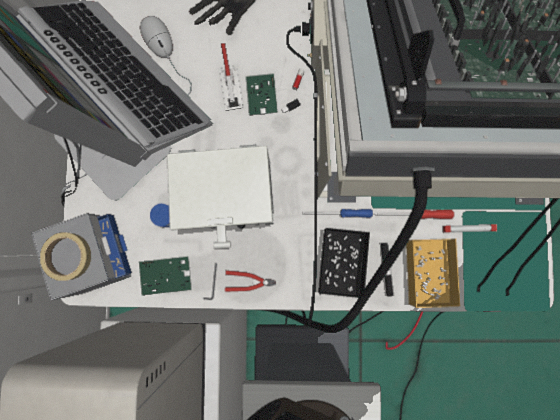

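The top view shows the lid (168–272, 147–230) with its cross bar at about (222,247). Board, hex key and cutter lie in front of it at rows 260–295, and the cabinet is at lower left. Next I'll zoom in and measure.

```bash
cat > h.py <<'E'
from plant import ctrl, vision, nets
import cv2, numpy as np
from scipy.spatial.transform import Rotation as Rn
def cam(n):
    c=vision.camera_info(n); return c["camera_matrix"],c["D"],c["camera_from_world"]
def cloud(n,d):
    K,D,T=cam(n); h,w=d.shape
    v,u=np.mgrid[0:h,0:w]
    q=cv2.undistortPoints(np.stack([u,v],-1).reshape(-1,1,2).astype(float),K,D).reshape(h,w,2)
    P=np.dstack([q[...,0]*d,q[...,1]*d,d])
    W=(P-T[:3,3])@T[:3,:3]   # R^T (P-t)
    W[d<=0]=np.nan
    return W
def proj(n,P):
    K,D,T=cam(n); P=np.atleast_2d(P).astype(float)
    return cv2.projectPoints(P,cv2.Rodrigues(T[:3,:3])[0],T[:3,3],K,D)[0].reshape(-1,2)
def plane_pt(n,uv,z):
    K,D,T=cam(n); q=cv2.undistortPoints(np.array(uv,float).reshape(-1,1,2),K,D).reshape(-1,2)
    r=np.c_[q,np.ones(len(q))]@T[:3,:3]; c=-T[:3,:3].T@T[:3,3]
    return c+r*((z-c[2])/r[:,2])[:,None]
def crop(n,p,u0,v0,u1,v1,name,s=4):
    c=p[v0:v1,u0:u1,::-1]; cv2.imwrite("pics/"+name,cv2.resize(c,None,fx=s,fy=s,interpolation=cv2.INTER_CUBIC))
E
python3 - <<'E'
from h import *
p,d=vision.snapshot("top"); W=cloud("top",d)
np.save("top0.npy",d); 
crop("top",p,150,130,300,310,"t1.png",3)
lid=(np.abs(W[...,2]-0.146)<0.012)
n,l,st,_=cv2.connectedComponentsWithStats(lid.astype(np.uint8))
for i in range(1,n):
    if st[i,4]>300: print(i,st[i], np.nanmean(W[l==i],0))
i=l[190,220]; m=(l==i).astype(np.uint8)
pts=W[l==i]; print("z",np.percentile(pts[:,2],[5,50,95]))
m2=cv2.morphologyEx(m,cv2.MORPH_OPEN,np.ones((15,15)))
pp=W[(m2>0)][:,:2].astype(np.float32); r=cv2.minAreaRect(pp); print(r); print(cv2.boxPoints(r))
for uv in [(222,247),(214,247),(231,246),(222,232),(222,240)]:
    print(uv,W[uv[1],uv[0]])
p,d=vision.snapshot("side"); crop("side",p,185,170,345,310,"s1.png",5); np.save("side0.npy",d)
E
```

```text
2 [  59    2  148  136 1892] [0.85744547 0.38891079 0.14724719]
24 [ 167  145  105  104 8065] [0.58171857 0.19674325 0.1507686 ]
26 [  32  213   77   88 2353] [0.43976813 0.50122673 0.13761218]
31 [ 46 238  37  38 992] [0.44015053 0.52321033 0.13905412]
53 [ 94 332  94  88 454] [0.24411091 0.30393458 0.14598941]
z [0.14718049 0.1508037  0.15449467]
((0.5880969762802124, 0.19837692379951477), (0.16441313922405243, 0.20909416675567627), 5.040859222412109)
[[0.4970222  0.2952965 ]
 [0.5153945  0.08701102]
 [0.67917174 0.10145736]
 [0.66079944 0.3097428 ]]
(222, 247) [0.46345781 0.18689848 0.15397556]
(214, 247) [0.46324122 0.20268011 0.15631788]
(231, 246) [ 4.67409500e-01  1.89252285e-01 -4.41981505e-04]
(222, 232) [0.49367061 0.18774478 0.15297656]
(222, 240) [0.47755345 0.18746471 0.15238396]
```

View pics/t1.png

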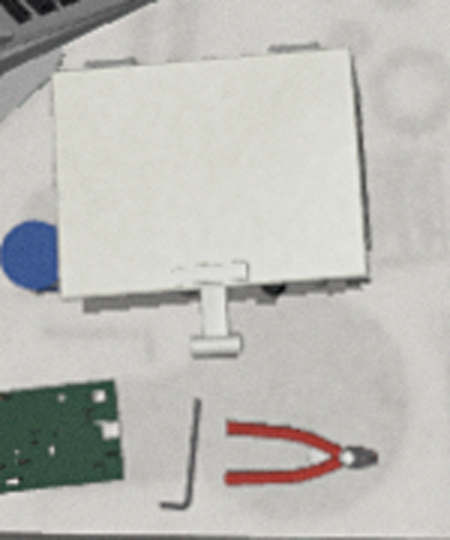

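View pics/s1.png

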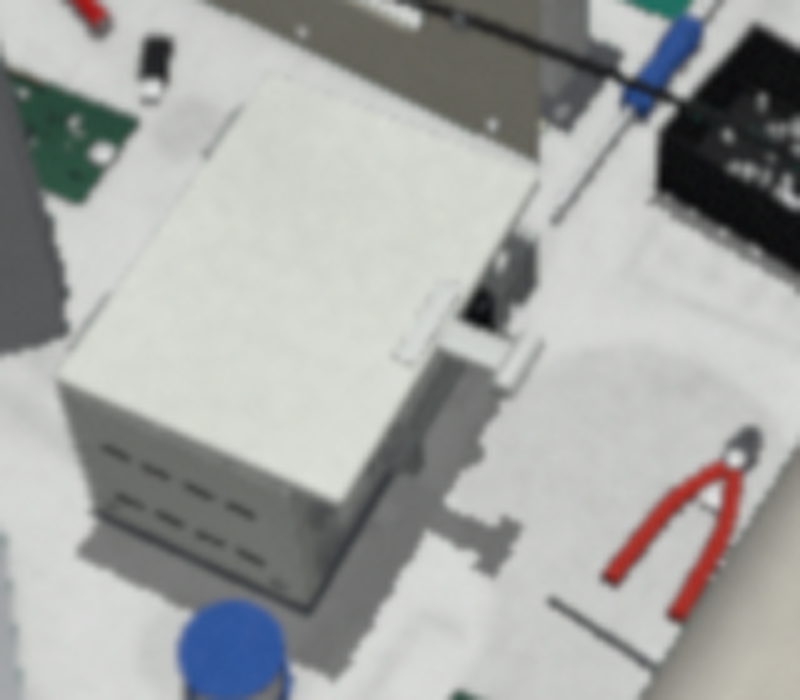

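Run:
```python
from h import *
from scipy.optimize import least_squares
t=(np.array([[55,71],[351,49],[368,277],[62,298]],float)+.5)/3-.5+[150,130]   # BL,BR,FR,FL
tb=(np.array([[192,346],[241,345]],float)+.5)/3-.5+[150,130]
s=(np.array([[60,380],[270,76],[540,180],[342,503]],float)+.5)/5-.5+[185,170] # side: BL, BR, FR, FL
def model(q):
    x,y,a,z=q
    R=np.array([[np.cos(a),-np.sin(a)],[np.sin(a),np.cos(a)]])
    L=np.array([[65,105],[65,-105],[-95,-105],[-95,105]])/1e3
    P=L@R.T+[x,y]; B=np.array([[-133,17],[-133,-17]])/1e3@R.T+[x,y]
    return np.c_[P,np.full(4,.147+z)],np.c_[B,np.full(2,.142+z)]
print("top@.147",plane_pt("top",t,.147).round(4)); print("side@.147",plane_pt("side",s,.147).round(4))
print("bar",plane_pt("top",tb,.145).round(4))
for use in("t","s","ts"):
    def f(q):
        P,B=model(q); r=[q[3:]*1000]
        if "t" in use: r+=[(proj("top",P)-t).ravel(),(proj("top",B)-tb).ravel()]
        if "s" in use: r+=[(proj("side",P)-s).ravel()]
        return np.concatenate(r)
    o=least_squares(f,[.58,.2,.09,0]); print(use,o.x,np.degrees(o.x[2]),o.fun.round(1))
W=cloud("side",np.load("side0.npy")); 
for uv in((240,225),(255,210),(270,215)): print(W[uv[1],uv[0]])
```

```text
top@.147 [[0.6567 0.306  0.147 ]
 [0.6729 0.1001 0.147 ]
 [0.5153 0.0865 0.147 ]
 [0.4989 0.2952 0.147 ]]
side@.147 [[0.6505 0.3115 0.147 ]
 [0.6696 0.1069 0.147 ]
 [0.5145 0.0911 0.147 ]
 [0.4978 0.2958 0.147 ]]
bar [[0.4674 0.2054 0.145 ]
 [0.4685 0.172  0.145 ]]
t [ 6.00839698e-01  1.98493121e-01  7.51811368e-02 -1.80104249e-04] 4.307561840086639 [-0.2 -0.9 -0.5  0.7 -0.3 -0.1  0.7 -0.4  0.3  0.2  0.2  0.5 -0.5]
s [ 5.98539264e-01  2.02110157e-01  9.22683123e-02 -2.36026285e-04] 5.2865848774010535 [-0.2 -1.3 -0.2 -0.3 -1.3  0.8 -0.4  0.8  1.4]
ts [ 0.60042126  0.19963693  0.0819799  -0.00117348] 4.697102191419072 [-1.2 -1.6  0.1 -0.1 -0.3 -0.4  0.5 -0.5  0.9  0.2  0.5  0.4 -0.4 -1.4
 -1.5  0.2 -2.1  0.8 -0.8  0.1  0.6]
[0.59499958 0.20824584 0.14669203]
[0.58741436 0.15269633 0.14891257]
[0.54632429 0.14692311 0.15060809]
```

Run:
```python
from h import *
W=cloud("top",np.load("top0.npy")).reshape(-1,3); W2=cloud("side",np.load("side0.npy")).reshape(-1,3)
W=np.vstack([W,W2]); W=W[np.isfinite(W).all(1)]
xs=np.arange(-.1,.9,.05); ys=np.arange(.6,-.85,-.05)
print("max height cm; rows x, cols y from", ys[0])
print("      "+" ".join(f"{y*100:4.0f}" for y in ys))
for x in xs[::-1]:
    r=[]
    for y in ys:
        m=(abs(W[:,0]-x)<.025)&(abs(W[:,1]-y)<.025)
        r.append("   ." if m.sum()<5 else f"{np.percentile(W[m,2],97)*100:4.0f}")
    print(f"{x:5.2f} "+" ".join(r))
print(proj("top",[[0,0,.3],[.243,-.63,.227]]),proj("side",[[.243,-.63,.227]]))
```

```text
max height cm; rows x, cols y from 0.6
        60   55   50   45   40   35   30   25   20   15   10    5   -0   -5  -10  -15  -20  -25  -30  -35  -40  -45  -50  -55  -60  -65  -70  -75  -80
 0.85   43   46   36   21   18   15   12    0    4    1    1    2   31   33   36   37   42   39   38   37   36   34    .    .    .    .    .    .    .
 0.80    1   57   57   41   22   19   15   12    4    1    1    1   35   36   39   43   45   40   41   40   37    .    .    .    .    .    .    .    .
 0.75    1   33   57   57   40   22   19   16    0    0    0    0   37   39   49   49   45   43   44   42   39    .    .    .    .    .    .    .    .
 0.70    1   19   42   57   57   38   22   18    0   14    0    0   40   42   49   48   46   46   46   43    1    0    0    0    .    .    .    .    .
 0.65    1    9   25   29   57   58   50   15   15   15   15    0   43   44   48   47   47   47   47   46    0    0   18    0    .    .    .    .    .
 0.60    1    2    1    1   41   57   57   15   15   15   15    0   46   47   47   47   47   47   47   47    9    9   24   25    .    .    .    .    .
 0.5
[... 1498 characters left out ...]
73  -73
 0.05    .    .    .   43   43   43   43   43   -4   28   34   41   28   28    0    0  -64  -73  -73  -73  -73  -73  -73  -73  -73  -73  -73  -73  -73
 0.00    .    .    .   43   43   43   43   43  -17  -63   24   28   28   28    .  -63  -64  -73  -73  -73  -73  -73  -73  -73  -73  -73  -73  -73  -73
-0.05    .    .    .   43   44   44   44   44  -29  -63    .   28   28   28   26    .  -73  -73  -73  -73  -73  -73  -73  -73  -73  -73  -73  -73  -73
-0.10    .    .    .    .   44   44   44    .  -41    .    .    8   25   26    0    .    .    .  -73  -73  -73  -73  -73  -73  -73  -73  -73  -73  -73
[[319.23741358 536.80802906]
 [658.70073416 369.83456666]] [[493.90613539  61.21069004]]
```

```bash
python3 -m jog '0 0 0 0 0 -1 0.2;0 0 0 0 0 -1 0.2;0 0 0 0 0 -1 0.2;0 0 0 0 0 -1 0.2;0 0 0 0 0 -1 0.2;0 0 0 0 0 -1 0.2;0 0 0 0 0 -1 0.2;0 0 0 0 0 -0.5 0.2'
python3 - <<'E'
from h import *
print(ctrl.get_obs()["joint_pos"])
W=np.vstack([cloud("top",np.load("top0.npy")).reshape(-1,3),cloud("side",np.load("side0.npy")).reshape(-1,3)])
m=(W[:,2]>.2)&(W[:,0]>.45)&(W[:,0]<.75)&(W[:,1]>.15)&(W[:,1]<.45)
V=W[m]
for x in np.arange(.5,.75,.025):
    q=V[abs(V[:,0]-x)<.0125]
    if len(q): i=q[:,1].argmin(); print(round(x,3),q[i].round(3),len(q))
E
```

```text
clock: 1.9
tool_pos: [0.2431, -0.6297, 0.5293]
orientation: [180.0, 0.2, 111.1]
force: [0.5, -0.3, -0.7]
opening: 0.0526
[-5.23641965e+01  1.99120959e+01  3.78497440e+01  3.57552871e-02
 -1.07755756e+02 -1.65104348e+01]
0.6 [0.612 0.322 0.465] 3340
0.625 [0.63  0.306 0.256] 4928
0.65 [0.661 0.299 0.201] 3710
0.675 [0.677 0.288 0.2  ] 3727
0.7 [0.688 0.291 0.204] 2973
0.725 [0.715 0.317 0.202] 1396
```

```bash
python3 -m jog '0 0 0 0.9 0.97 0 0.2;0 0 0 0.9 0.97 0 0.2;0 0 0 0.9 0.97 0 0.2;0 0 0 0.9 0.97 0 0.2;0 0 0 0.9 0.97 0 0.2;0 0 0 0.9 0.97 0 0.2;0 0 0 0.9 0.97 0 0.2;0 0 0 0.9 0.97 0 0.2'
python3 - <<'E'
from h import *
o=ctrl.get_obs();print(o["joint_pos"],o["tool_pos"],o["orientation"])
E
```

```text
clock: 2.9
tool_pos: [0.4293, -0.2474, 0.5269]
orientation: [180.0, 0.0, 111.1]
force: [1.0, -0.5, 0.1]
opening: 0.0525
[-7.18113979e+00  4.66104623e-01  1.34977022e+01 -4.09086739e-04
 -1.02985510e+02 -6.16843324e+01] [ 0.42929919 -0.24740328  0.52687429] [1.79959238e+02 2.15098398e-02 1.11134612e+02]
```

Run:
```python
from h import *
p,d=vision.snapshot("side");q,e=vision.snapshot("top"); cv2.imwrite("pics/c1.png",cv2.resize(np.hstack([p,q])[:,:,::-1],(800,300)))
cv2.imwrite("pics/s2.png",p[:,:,::-1]);cv2.imwrite("pics/t2.png",q[:,:,::-1])
```

```text
(no output)
```

View pics/s2.png

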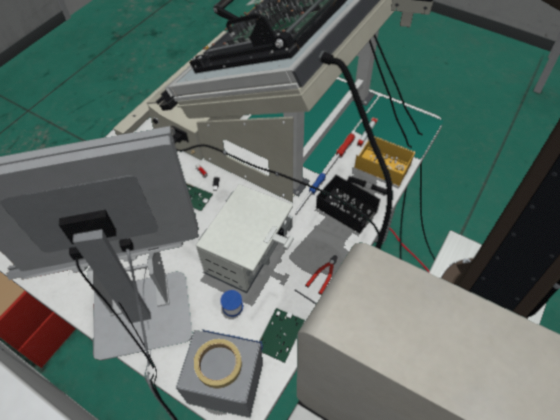

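View pics/t2.png

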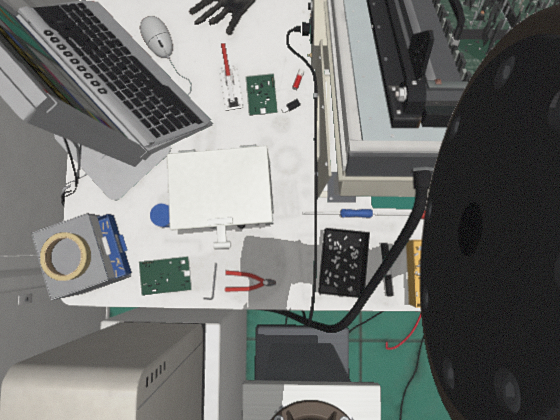

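```bash
python3 -m jog '0 0 0 0.93 0.36 0 0.2;0 0 0 0.93 0.36 0 0.2;0 0 0 0.93 0.36 0 0.2;0 0 0 0.93 0.36 0 0.2;0 0 0 0.93 0.36 0 0.2;0 0 0 0.93 0.36 0 0.2'
python3 - <<'E'
from h import *
K,D,T=cam("top");print(-T[:3,:3].T@T[:3,3])
o=ctrl.get_obs();print(o["joint_pos"],o["tool_pos"],o["orientation"])
p,d=vision.snapshot("side"); cv2.imwrite("pics/s3.png",p[:,:,::-1])
E
```

```text
clock: 3.75
tool_pos: [0.4288, -0.0088, 0.5269]
orientation: [180.0, 0.0, 111.1]
force: [0.8, 0.2, -0.5]
opening: 0.0525
[0.45617477 0.05616056 1.00254244]
[ 2.53882657e+01 -6.44384286e+00  7.06692012e+00  4.20321297e-03
 -1.03462114e+02 -9.42694508e+01] [ 0.42877265 -0.00884486  0.52688206] [1.79951182e+02 4.53803959e-04 1.11117834e+02]
```

View pics/s3.png

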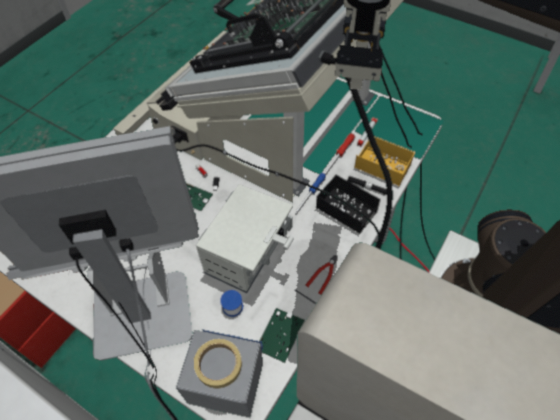

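```bash
python3 -m jog '0 0 0 0.85 0.54 0 0.2;0 0 0 0.85 0.54 0 0.2;0 0 0 0.85 0.54 0 0.2;0 0 0 0.85 0.54 0 0.2;0 0 0 0.85 0.54 0 0.2;0 0 0.95 0 0 0 0.2;0 0 0.95 0 0 0 0.2;0 0 0.95 0 0 0 0.2'
python3 - <<'E'
from h import *
o=ctrl.get_obs();print(o["joint_pos"],o["tool_pos"],o["orientation"])
p,d=vision.snapshot("side"); cv2.imwrite("pics/s4.png",p[:,:,::-1])
E
```

```text
clock: 4.8
tool_pos: [0.4688, 0.1876, 0.5266]
orientation: [180.0, 0.0, 94.6]
force: [-1.2, 0.6, 0.2]
opening: 0.0528
[ 4.41436419e+01  1.46428166e+00  1.44764824e+01  7.00138067e-03
 -1.03015413e+02 -1.29516900e+02] [0.46876007 0.18760895 0.52656888] [1.79998138e+02 7.30659280e-03 9.46251650e+01]
```

View pics/s4.png

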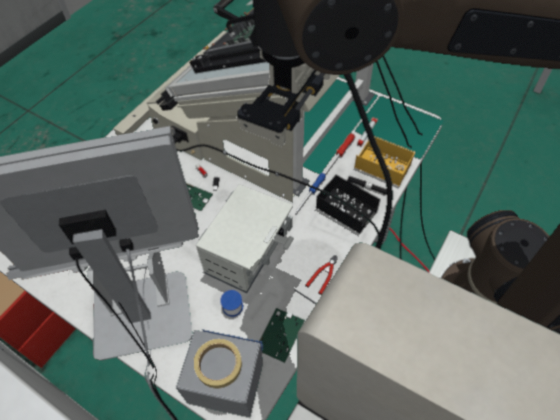

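```bash
python3 -m jog '0 0 0 0 0 1 0.3;0 0 0 0 0 1 0.3;0 0 0 0 0 1 0.3;0 0 0 0 0 1 0.3;0 0 0 0 0 1 0.3;0 0 0 0 0 1 0.3;0 0 0 0 0 1 0.3;0 0 0 0 0 1 0.3'
python3 - <<'E'
from h import *
o=ctrl.get_obs();print(o["joint_pos"],o["tool_pos"],o["orientation"])
p,d=vision.snapshot("side"); cv2.imwrite("pics/s5.png",p[:,:,::-1])
p,d=vision.snapshot("top"); cv2.imwrite("pics/t5.png",p[:,:,::-1])
E
```

```text
clock: 5.85
tool_pos: [0.4687, 0.1874, 0.2056]
orientation: [180.0, -0.0, 94.9]
force: [0.7, 0.0, -0.5]
opening: 0.057
[ 4.41287493e+01  5.29322105e+00 -2.22260746e+01  5.74331552e-03
 -6.24405244e+01 -1.29249709e+02] [0.46871256 0.18740963 0.20560556] [ 1.79965662e+02 -2.14774631e-02  9.48817019e+01]
```

View pics/s5.png

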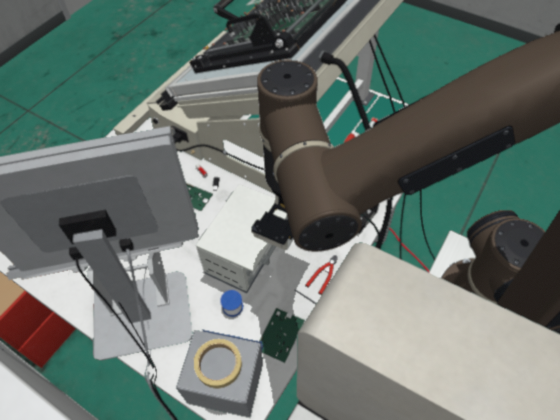

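View pics/t5.png

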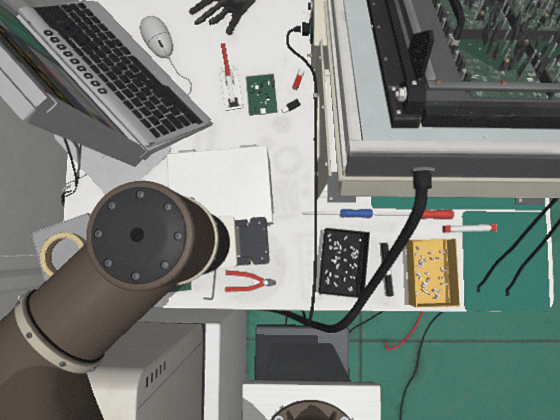

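Run:
```python
from h import *
for n,uvs in (("top",[(140,235),(60,330),(40,380),(20,400),(70,370)]),("side",[(330,190),(400,160),(450,150),(330,220),(420,185),(480,160),(345,235)])):
    p,d=vision.snapshot(n); W=cloud(n,d)
    for u,v in uvs: print(n,(u,v),W[v,u].round(3))
```

```text
top (140, 235) [0.468 0.181 0.648]
top (60, 330) [0.383 0.259 0.627]
top (40, 380) [0.34  0.272 0.633]
top (20, 400) [nan nan nan]
top (70, 370) [0.344 0.255 0.613]
side (330, 190) [0.307 0.34  0.631]
side (400, 160) [0.239 0.282 0.676]
side (450, 150) [0.188 0.246 0.69 ]
side (330, 220) [0.287 0.374 0.618]
side (420, 185) [0.206 0.275 0.638]
side (480, 160) [nan nan nan]
side (345, 235) [0.269 0.357 0.573]
```

Run:
```python
from h import *
p,d=vision.snapshot("side"); W=cloud("side",d)
a=np.zeros(3)
# end cap disc region: around (327,228) r~28 ellipse
for v in range(200,262,4):
    row=[]
    for u in (300,312,327,342,355):
        row.append(str(W[v,u].round(3)))
    print(v,*row)
m=(W[...,2]>.36)&(W[...,2]<.47)&(W[...,0]<.4)&(W[...,1]>.15)
print("cabinet pct",np.percentile(W[m][:,2],[5,50,95,99]),W[m][:,0].max(),W[m][:,1].min())
```

```text
200 [0.336 0.37  0.623] [0.32  0.365 0.629] [0.302 0.357 0.632] [0.286 0.345 0.629] [0.273 0.331 0.622]
204 [0.333 0.374 0.62 ] [0.317 0.37  0.628] [0.299 0.363 0.632] [0.283 0.35  0.628] [0.271 0.332 0.616]
208 [0.33  0.379 0.62 ] [0.313 0.376 0.629] [0.295 0.37  0.634] [0.28  0.356 0.629] [0.269 0.335 0.611]
212 [0.327 0.383 0.618] [0.31  0.382 0.629] [0.292 0.375 0.633] [0.277 0.361 0.627] [0.265 0.344 0.615]
216 [0.324 0.389 0.617] [0.307 0.387 0.628] [0.291 0.377 0.628] [0.276 0.362 0.621] [0.263 0.348 0.613]
220 [0.321 0.394 0.617] [0.306 0.39  0.624] [0.29  0.378 0.621] [0.275 0.363 0.612] [0.262 0.348 0.604]
224 [0.319 0.398 0.614] [0.305 0.39  0.616] [0.289 0.378 0.611] [0.273 0.365 0.608] [0.261 0.347 0.594]
228 [0.317 0.401 0.61 ] [0.304 0.392 0.609] [0.288 0.378 0.603] [0.273 0.364 0.596] [0.26  0.347 0.585]
232 [0.317 0.401 0.601] [0.304 0.392 0.599] [0.288 0.377 0.592] [0.272 0.362 0.584] [0.259 0.346 0.573]
236 [0.316 0.402 0.592] [0.303 0.392 0.59 ] [0.287 0.378 0.583] [0.272 0.361 0.573] [ 0.368 -0.002 -0.004]
240 [0.316 0.402 0.582] [0.302 0.392 0.58 ] [0.287 0.377 0.572] [0.271 0.361 0.563] [0.361 0.013 0.002]
244 [0.316 0.401 0.569] [0.302 0.392 0.569] [0.287 0.376 0.56 ] [0.271 0.358 0.548] [0.281 0.265 0.407]
248 [ 0.479  0.11  -0.004] [0.303 0.39  0.555] [0.287 0.374 0.545] [ 0.38   0.052 -0.001] [0.276 0.275 0.413]
252 [ 0.472  0.123 -0.001] [0.444 0.106 0.   ] [ 0.409  0.084 -0.001] [0.374 0.066 0.003] [0.271 0.286 0.419]
256 [ 0.466  0.132 -0.003] [0.437 0.117 0.001] [0.403 0.096 0.001] [0.368 0.077 0.003] [0.268 0.293 0.418]
260 [ 0.46   0.142 -0.004] [0.431 0.128 0.001] [0.397 0.107 0.001] [ 0.364  0.082 -0.008] [0.264 0.301 0.42 ]
cabinet pct [0.39499225 0.42723856 0.43399403 0.43604686] 0.28745569888622546 0.1500038081116826
```

```bash
python3 -m jog '0 0 0 0 0 0.9 0.3;0 0 0 0.03 0 0 0.3'
python3 - <<'E'
from h import *
p,d=vision.snapshot("side"); crop("side",p,200,170,340,290,"s6.png",5)
p,d=vision.snapshot("top"); crop("top",p,190,190,300,300,"t6.png",5)
E
```

```text
clock: 6.35
tool_pos: [0.4681, 0.1886, 0.1706]
orientation: [-179.9, 0.0, 94.8]
force: [0.3, -0.0, 0.6]
opening: 0.0569
```

View pics/s6.png

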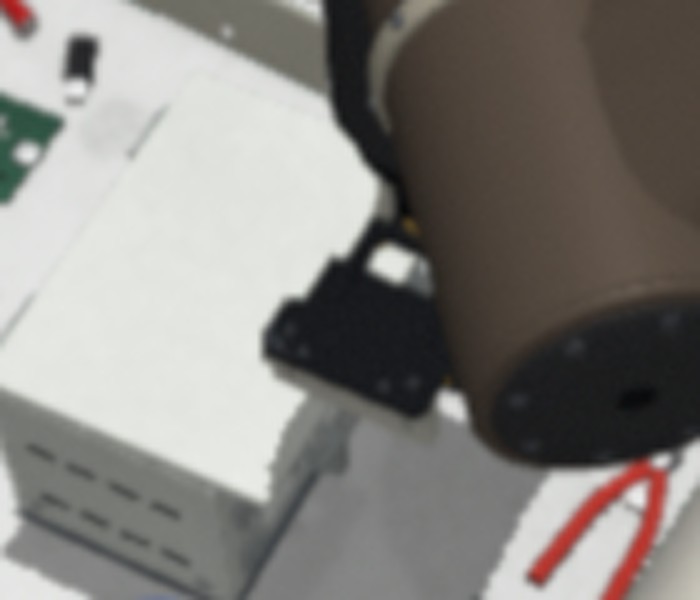

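View pics/t6.png

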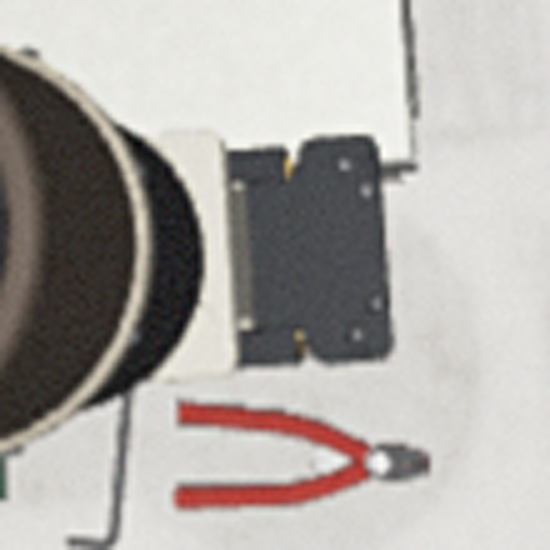

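```bash
python3 -m jog '0 0 0 0 0 0.55 0.3;0 0 0 0 0 0.55 0.3;0 0 0 0 0 0 0.3'; python3 -m jog '0 0 0 0 0 0 -1;0 0 0 0 0 0 -1;0 0 0 0 0 0 -1;0 0 0 0 0 0 -1'
```

```text
clock: 6.82
tool_pos: [0.4686, 0.189, 0.1271]
orientation: [-180.0, 0.0, 94.8]
force: [0.3, 0.1, -0.3]
opening: 0.0569
clock: 7.32
tool_pos: [0.4689, 0.19, 0.1273]
orientation: [179.9, -0.1, 94.8]
force: [-3.0, 4.5, 1.0]
opening: 0.0334
```

```bash
cat > arc.py <<'E'
import numpy as np
N=16; tot=np.radians(70); tilt=np.radians(32); b=.0147
def pose(k):
    s=k/N; f=np.radians(1.45)+tot*s; t=tilt*s
    bar=np.array([.065-.19806*np.cos(f), .137+.19806*np.sin(f)])
    z=np.array([np.sin(t),-np.cos(t)]); y=np.array([np.cos(t),np.sin(t)])  # tool y forward
    return bar+b*z,y,z
for k in range(N):
    p,y,z=pose(k); q,y2,z2=pose(k+1); d=q-p
    print(k, round(-tilt/N*10,2), "y",round(d@y/.04,2),"z",round(d@z/.04,2), q.round(3))
E
python3 arc.py
```

```text
0 -0.35 y 0.04 z -0.38 [-0.132  0.142]
1 -0.35 y 0.08 z -0.37 [-0.129  0.157]
2 -0.35 y 0.12 z -0.36 [-0.125  0.172]
3 -0.35 y 0.16 z -0.35 [-0.12   0.187]
4 -0.35 y 0.2 z -0.33 [-0.114  0.201]
5 -0.35 y 0.23 z -0.31 [-0.107  0.215]
6 -0.35 y 0.27 z -0.28 [-0.099  0.228]
7 -0.35 y 0.29 z -0.25 [-0.09   0.241]
8 -0.35 y 0.32 z -0.22 [-0.08   0.253]
9 -0.35 y 0.34 z -0.18 [-0.07   0.264]
10 -0.35 y 0.36 z -0.15 [-0.058  0.274]
11 -0.35 y 0.38 z -0.11 [-0.046  0.284]
12 -0.35 y 0.39 z -0.06 [-0.033  0.292]
13 -0.35 y 0.39 z -0.02 [-0.019  0.3  ]
14 -0.35 y 0.39 z 0.02 [-0.005  0.307]
15 -0.35 y 0.39 z 0.06 [0.01  0.312]
```

```bash
python3 -m jog '-0.35 0 0 0 0.04 -0.38 -1;-0.35 0 0 0 0.08 -0.37 -1;-0.35 0 0 0 0.12 -0.36 -1;-0.35 0 0 0 0.16 -0.35 -1'
```

```text
clock: 7.82
tool_pos: [0.4831, 0.1914, 0.1868]
orientation: [171.7, -0.1, 94.9]
force: [13.9, 3.2, -10.3]
opening: 0.0332
```

```bash
python3 -m jog '-0.35 0 0 0 0.25 -0.33 -1;-0.35 0 0 0 0.28 -0.31 -1;-0.35 0 0 0 0.28 -0.28 -1;-0.35 0 0 0 0.29 -0.25 -1'
```

```text
clock: 8.32
tool_pos: [0.5157, 0.1941, 0.2402]
orientation: [163.9, -0.1, 94.8]
force: [7.8, 6.4, -13.2]
opening: 0.0335
```

```bash
python3 -m jog '-0.35 0 0 0 0.35 -0.18 -1;-0.35 0 0 0 0.36 -0.14 -1;-0.35 0 0 0 0.36 -0.15 -1;-0.35 0 0 0 0.38 -0.11 -1'
python3 - <<'E'
from h import *
p,d=vision.snapshot("side"); cv2.imwrite("pics/s7.png",p[:,:,::-1])
E
```

```text
clock: 8.82
tool_pos: [0.5627, 0.1981, 0.2817]
orientation: [155.9, -0.1, 94.9]
force: [-1.2, 7.1, -5.7]
opening: 0.0336
```

View pics/s7.png

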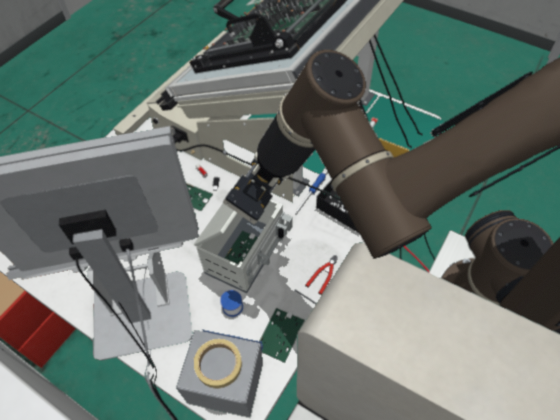

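```bash
python3 -m jog '0 0 0 0 0.37 -0.06 -1;0 0 0 0 0.38 -0.03 -1;0 0 0 0 0.38 0 -1;0 0 0 0 0.2 0.01 -1;0 0 0 0 0 0 -1'
python3 - <<'E'
from h import *
o=ctrl.get_obs(); R=Rn.from_euler("xyz",o["orientation"],degrees=True).as_matrix()
bar=o["tool_pos"]-.0147*R[:,2]
h=np.array([.6004+.065*.9966,.1996+.065*.082,.137]); d=bar-h
print(bar,np.degrees(np.arctan2(d[2],-d[0]/.9966))-1.45,np.linalg.norm(d))
p,d=vision.snapshot("side"); crop("side",p,180,130,340,290,"s8.png",5)
W=cloud("side",d); p,dd=vision.snapshot("top"); crop("top",p,150,130,300,300,"t8.png",4)
E
```

```text
clock: 9.5
tool_pos: [0.6107, 0.2023, 0.3065]
orientation: [155.9, -0.1, 94.9]
force: [-0.0, 5.9, -1.4]
opening: 0.0334
[0.60471451 0.20175166 0.31987178] 70.19587300784679 0.19263474461209498
```

View pics/s8.png

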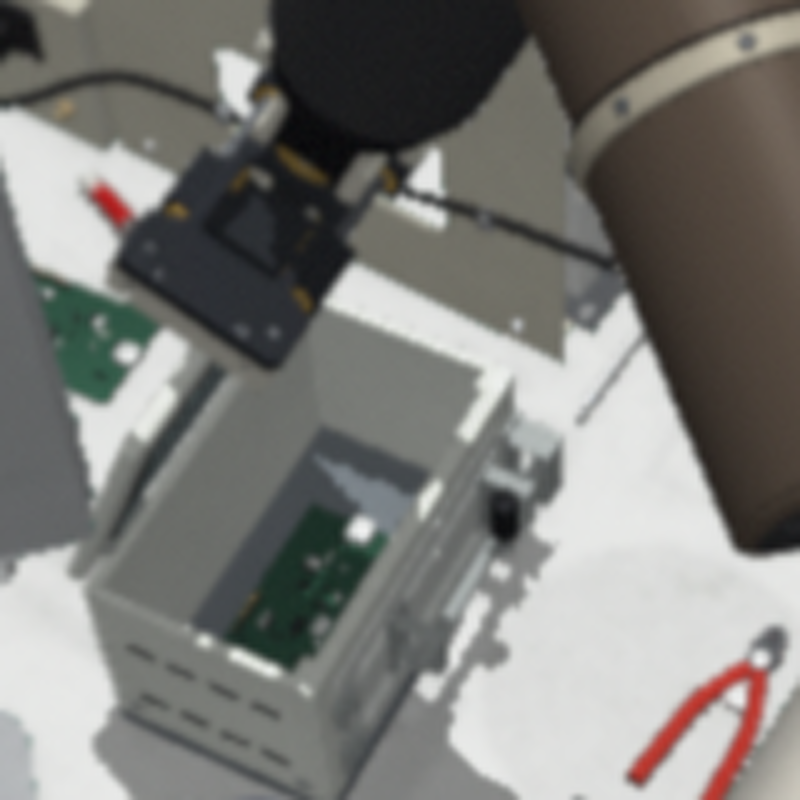

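View pics/t8.png

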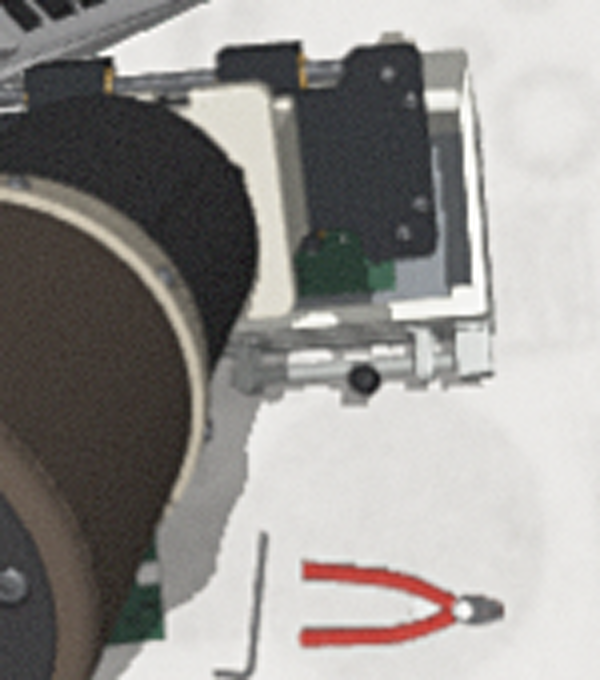

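```bash
python3 -m jog '0 0 0 0 0 0 0.3;0 0 0 0 0 0 0.3;0 0 0 0 0 0 0.3;0 0 0 0 0 0 0.3'; python3 -m jog '0 0 0 0 0 -0.3 0.3;0 0 0 0 0 -0.6 0.3;0 0 0 0 0 -0.9 0.3;0 0 0 0 -0.5 -0.9 0.3;0 0 0 0 -1 0 0.3;0 0 0 0 -1 0 0.3'
python3 - <<'E'
from h import *
p,d=vision.snapshot("side"); crop("side",p,180,130,340,290,"s9.png",5); W=cloud("side",d); np.save("W9s.npy",W)
p,dd=vision.snapshot("top"); crop("top",p,150,130,300,300,"t9.png",4); np.save("W9t.npy",cloud("top",dd))
E
```

```text
clock: 10.1
tool_pos: [0.6099, 0.2006, 0.306]
orientation: [155.9, 0.0, 94.8]
force: [0.2, -0.3, 0.7]
opening: 0.0566
clock: 10.85
tool_pos: [0.4741, 0.1892, 0.3646]
orientation: [155.9, -0.1, 94.8]
force: [-1.2, 0.2, 0.1]
opening: 0.057
```

View pics/s9.png

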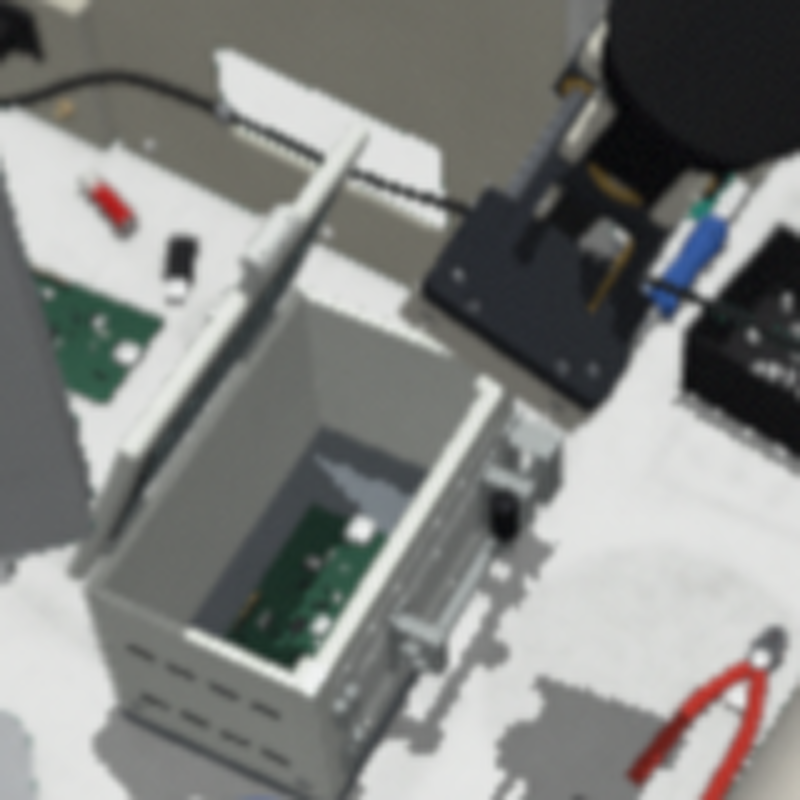

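View pics/t9.png

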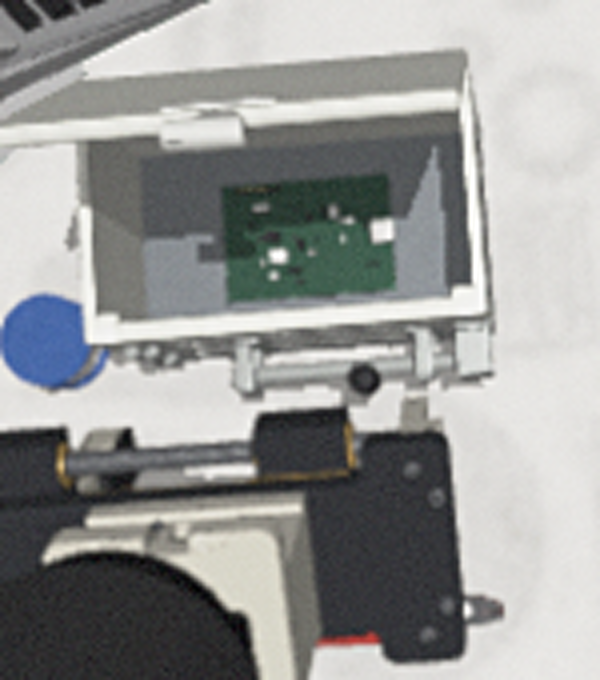

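Both views show the lid standing, with its bar at about top (200,162). The knob is clear at top (241,224) and side (281,233). Now I'll measure both.

Run:
```python
from h import *
Ws=np.load("W9s.npy");Wt=np.load("W9t.npy")
def tri(a,b):
    M=[];
    pts=[]
    for n,uv in(("top",a),("side",b)):
        K,D,T=cam(n); q=cv2.undistortPoints(np.array(uv,float).reshape(1,1,2),K,D).ravel(); pts.append((T[:3],q))
    X=cv2.triangulatePoints(pts[0][0],pts[1][0],pts[0][1].reshape(2,1),pts[1][1].reshape(2,1)).ravel(); return X[:3]/X[3]
c=lambda u,v,s,u0,v0:((u+.5)/s-.5+u0,(v+.5)/s-.5+v0)
# knob top centre
kt=c(365,376,4,150,130); ks=c(505,497,5,180,130)
X=tri(kt,ks); print("knob top",X, proj("top",X)-kt,proj("side",X)-ks)
for t in("bolt_knob","lid_grip","bolt"):
  for n in("side","top"): print(t,n,[(x["location"],round(x["score"],2)) for x in nets.boxes_of(t,n)[:2]])
v,u=np.indices(Wt.shape[:2])
for uv in((241,224),(240,223),(242,224)): print("top depth",Wt[uv[1],uv[0]].round(4))
for uv in((281,229),(281,233),(280,237),(283,233)): print("side depth",Ws[uv[1],uv[0]].round(4))
R=np.array([[.9966,-.082],[.082,.9966]]); e=np.array([.6004,.1996])+R@[-.093,-.037]; print("expected knob",e, "proj of top",proj("top",[*e,.128]),proj("side",[*e,.128]),kt,ks)
# bar ends in top, depth
for uv in((202-0,130),(180,130),(222,130)):
    a=c(*uv,4,150,130); i=(round(a[1]),round(a[0])); print("bar",Wt[i].round(4))
for uv in((270,240),(262,250),(285,225)):
    a=c(*uv,5,180,130); i=(round(a[1]),round(a[0])); print("barS",Ws[i].round(4))
for th in(60,65,70,75,80):
    f=np.radians(th+1.45); b=[.065-.198*np.cos(f),0]; b=np.array([.6004,.1996])+R@b; P=[*b,.137+.198*np.sin(f)]
    print(th,(proj("top",P)-[150,130])*4,(proj("side",P)-[180,130])*5)
```

```text
knob top [0.51259927 0.15305136 0.12189639] [[0.08501388 0.19403821]] [[-0.17505177 -0.02795895]]
bolt_knob side [([0.5125, 0.1627, 0.0762], 0.48)]
bolt_knob top [([0.5172, 0.162, 0.0759], 0.78), ([0.5353, 0.3495, 0.0404], 0.37)]
lid_grip side []
lid_grip top [([0.6251, 0.1982, 0.2737], 0.95)]
bolt side [([0.5151, 0.1623, 0.0773], 0.46)]
bolt top [([0.5174, 0.1545, 0.0733], 0.79)]
top depth [0.5116 0.1518 0.1323]
top depth [0.5137 0.1541 0.1304]
top depth [0.5118 0.1501 0.129 ]
side depth [0.5086 0.1565 0.1295]
side depth [0.5054 0.1619 0.1209]
side depth [0.5073 0.1643 0.1038]
side depth [0.5034 0.1559 0.1145]
expected knob [0.5107502 0.1550998] proj of top [[239.64321545 224.50583356]] [[280.57386421 228.55773006]] (240.875, 223.625) (280.6, 229.0)
bar [0.5992 0.1988 0.3314]
bar [0.599  0.2069 0.332 ]
bar [0.5989 0.1904 0.3329]
barS [0.594  0.2052 0.3286]
barS [0.5938 0.2127 0.3299]
barS [0.5928 0.1954 0.3293]
60 [[211.97277605 205.13966273]] [[327.50837094 274.36883732]]
65 [[206.40004332 165.12848018]] [[295.30808064 251.18891225]]
70 [[201.36296318 123.73165239]] [[262.14350808 229.469245  ]]
75 [[196.94412612  81.50984626]] [[228.39099257 209.45785024]]
80 [[193.21476159  39.05594164]] [[194.43457343 191.37620211]]
```

```bash
python3 -m jog '0.84 0 0 0 0 0 0.1;0.84 0 0 0 0 0 0.1;0.84 0 0 0 0 0 0.1;0.84 0 0 0 0 0 0.1;0.84 0 0 0 0 0 0.1;0 0 0 -0.48 0.43 0 0.1;0 0 0 -0.47 0.43 0 0.1;0 0 0 0 0 0 0.1'
python3 - <<'E'
from h import *
print(ctrl.get_obs()["joint_pos"])
E
```

```text
clock: 12.25
tool_pos: [0.5141, 0.1536, 0.3628]
orientation: [-179.9, 0.1, 94.6]
force: [0.7, -0.7, -0.4]
opening: 0.0484
[ 3.75809555e+01  3.98627042e+00 -3.21265345e+00  4.30099338e-03
 -8.29106886e+01 -1.22944539e+02]
```

```bash
python3 -m jog '0 0 0 0 -0.06 0.8 0.1;0 0 0 0 0 0.9 0.1;0 0 0 0 0 0.9 0.1;0 0 0 0 0 0.9 0.1;0 0 0 0 0 0.9 0.1;0 0 0 0 0 0.8 0.1;0 0 0 0 0 0 0.1'
python3 - <<'E'
from h import *
p,d=vision.snapshot("side"); cv2.imwrite("pics/s10.png",p[:,:,::-1]);W=cloud("side",d)
m=(W[...,2]>.45)&(W[...,0]<.45)&(W[...,1]>.33); print("arm min z",W[m][:,2].min(),W[m].min(0),W[m].max(0))
crop("side",p,200,150,340,290,"s10c.png",5)
E
```

```text
clock: 13.12
tool_pos: [0.5088, 0.1537, 0.1537]
orientation: [-179.7, 0.1, 94.8]
force: [-0.5, -0.7, 0.9]
opening: 0.0482
arm min z 0.4855227039868519 [0.31486866 0.33001037 0.4855227 ] [0.43162096 0.38760349 0.58218182]
```

View pics/s10c.png

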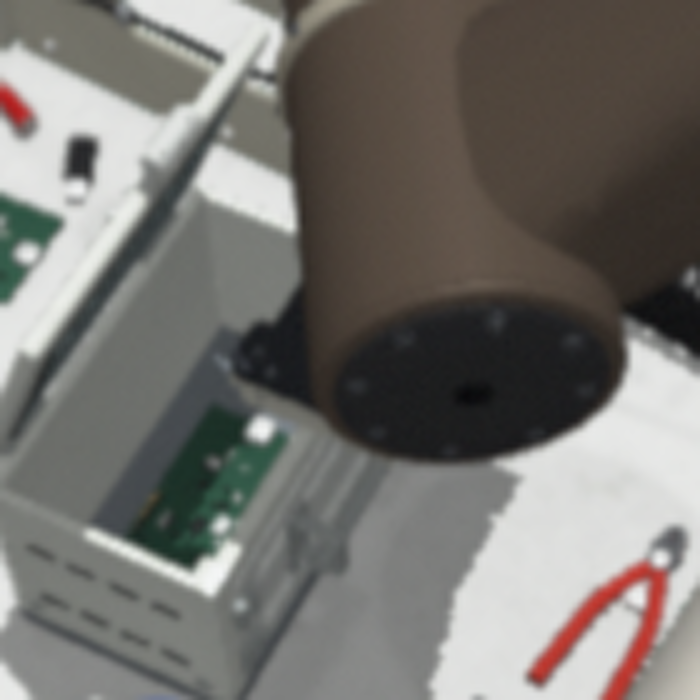

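View pics/s10.png

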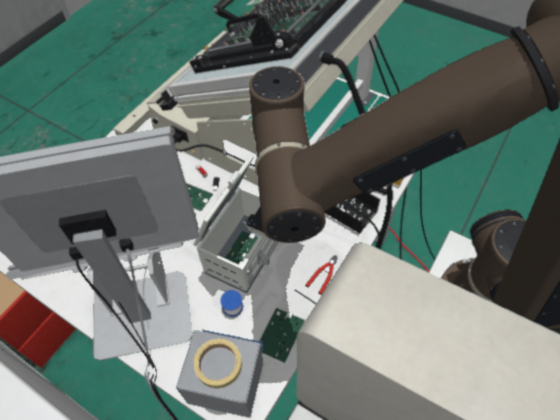

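```bash
python3 -m jog '0 0 0 0 0.06 0.4 0.1;0 0 0 0 0 0.4 0.1;0 0 0 0 0 0.37 0.1;0 0 0 0 0 0 0.1'
```

```text
clock: 13.68
tool_pos: [0.5117, 0.154, 0.1076]
orientation: [-179.9, 0.1, 94.8]
force: [0.3, 0.2, 0.8]
opening: 0.0485
```

```bash
python3 -m jog '0 0 0 0 0 0 -0.2;0 0 0 0 0 0 -0.4;0 0 0 0 0 0 -1;0 0 0 0 0 0 -1;0 0 0 0 0 0 -1'
```

```text
clock: 14.3
tool_pos: [0.513, 0.1563, 0.1094]
orientation: [179.9, -0.2, 94.8]
force: [-1.4, 6.2, 0.1]
opening: 0.015
```

```bash
python3 -m jog '0 0 0 0.05 0 -0.08 -1;0 0 0 0 0 -0.08 -1;0 0 0 0 0 -0.07 -1;0 0 0 0 0 0 -1'
```

```text
clock: 14.8
tool_pos: [0.5125, 0.1566, 0.1185]
orientation: [180.0, -0.0, 94.8]
force: [0.2, 1.0, -2.2]
opening: 0.0153
```

```bash
python3 -m jog '0 0 0 0.1 0 0 -1;0 0 0 0.1 0 0 -1;0 0 0 0.1 0 0 -1'
```

```text
clock: 15.18
tool_pos: [0.5112, 0.1684, 0.118]
orientation: [-180.0, 0.0, 94.8]
force: [1.1, -1.9, -0.8]
opening: 0.0148
```

```bash
python3 -m jog '0 0 0 0.1 0 0 -1;0 0 0 0.1 0 0 -1;0 0 0 0.1 0 0 -1;0 0 0 0.12 0 0 -1;0 0 0 0 0 0 -1'
python3 - <<'E'
from h import *
p,d=vision.snapshot("top"); crop("top",p,150,130,300,300,"t11.png",4)
p,d=vision.snapshot("side"); crop("side",p,200,150,340,290,"s11.png",5)
E
```

```text
clock: 15.8
tool_pos: [0.5099, 0.1855, 0.1181]
orientation: [-180.0, 0.0, 94.8]
force: [0.1, -3.6, -1.7]
opening: 0.0152
```

View pics/t11.png

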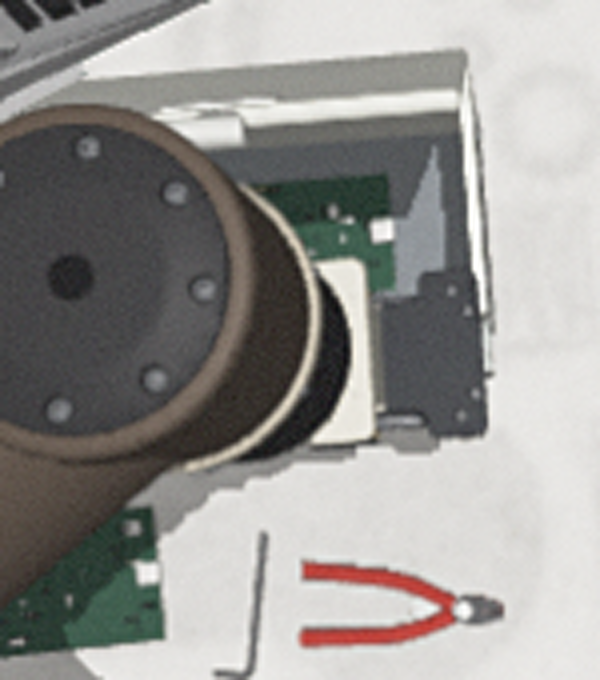

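```bash
python3 -m jog '0.12 0 0.3 0.025 -0.07 0 -1;0.12 0 0.6 0.05 -0.14 0 -1;0.12 0 0.6 0.05 -0.14 0 -1;0.12 0 0.6 0.05 -0.14 0 -1'
python3 - <<'E'
from h import *
p,d=vision.snapshot("side"); W=cloud("side",d); cv2.imwrite("pics/s12.png",p[:,:,::-1])
m=(W[...,2]>.45)&(W[...,0]<.45)&(W[...,1]>.33); print("arm",W[m].min(0),W[m].max(0))
m=(W[...,2]>.36)&(W[...,2]<.445)&(W[...,0]<.36)&(W[...,1]>.2); print("cab",W[m].max(0))
E
```

```text
clock: 16.4
tool_pos: [0.4902, 0.1921, 0.1187]
orientation: [-177.2, 0.3, 82.6]
force: [1.0, -3.1, -1.1]
opening: 0.015
arm [0.3047882  0.33001198 0.45812713] [0.44866832 0.42027267 0.58800609]
cab [0.28732574 0.45717552 0.44498387]
```

View pics/s12.png

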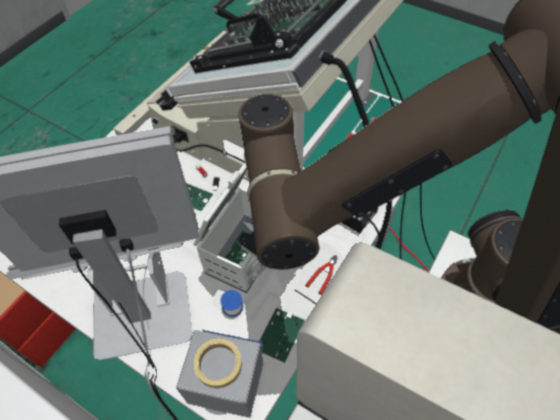

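```bash
python3 -m jog '0.1 0 0.6 0.05 -0.14 0 -1;0.1 0 0.6 0.05 -0.14 0 -1;0.1 0 0.6 0.05 -0.14 0 -1;0.1 0 0.6 0.05 -0.14 0 -1;0 0 0.5 0.04 -0.12 0 -1;0 0 0 0 0 0 -1;0 0 0 0 0 0 -1'
python3 - <<'E'
from h import *
o=ctrl.get_obs(); print(o["joint_pos"])
R=Rn.from_euler("xyz",o["orientation"],degrees=True).as_matrix(); g=o["tool_pos"]-.012*R[:,2]
c,s=.9966,.082; r=g[:2]-[.5336,.2794]; b=np.array([c*r[0]+s*r[1],-s*r[0]+c*r[1]]); print("grip box rel hinge",b)
rad=np.hypot(*b); u=np.sqrt(rad**2-.033**2); print("pull est",.122-u,"gate est deg",np.degrees(np.arctan2(-b[0],-b[1])-np.arctan2(.033,u)))
p,d=vision.snapshot("top"); crop("top",p,150,130,300,300,"t13.png",4); cv2.imwrite("pics/t13f.png",p[:,:,::-1])
p,d=vision.snapshot("side"); crop("side",p,180,130,340,290,"s13.png",5)
E
```

```text
clock: 17.32
tool_pos: [0.4665, 0.2078, 0.1203]
orientation: [-175.2, 1.5, 66.3]
force: [1.5, -3.9, -1.6]
opening: 0.015
[  42.99011139   13.43690403  -22.91320954   -4.5404522   -56.95925156
 -154.20061831]
grip box rel hinge [-0.07168879 -0.06605873]
pull est 0.030271933800666145 gate est deg 27.553855853306466
```

View pics/t13.png

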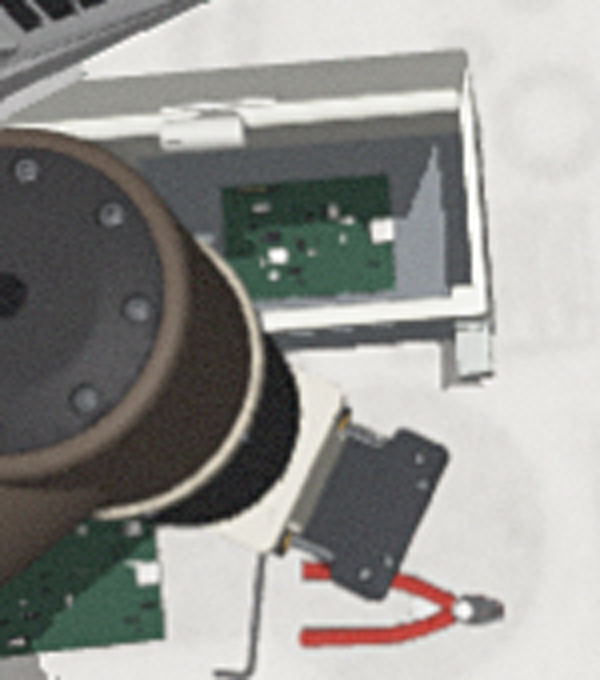

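View pics/s13.png

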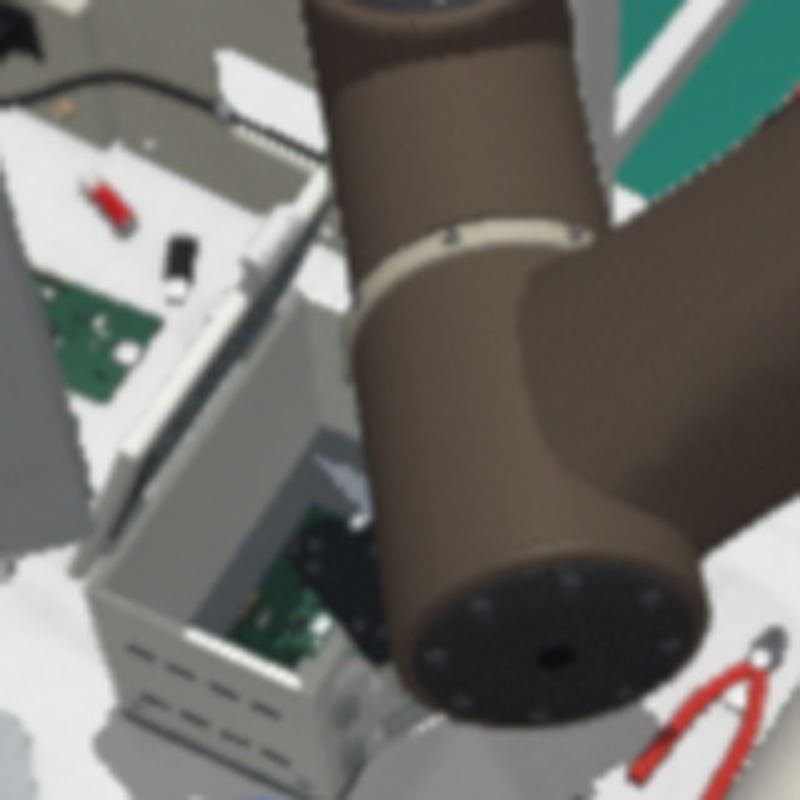

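The front opening is bare in the top view, with the keeper at (470,350) left behind. The lid is unchanged and the cutter, hex key and board have not moved. The jaws still hold the knob at 15 mm opening against the springs, so I'm handing in.

Run:
```python
from plant import ctrl
o=ctrl.get_obs(); print(o["clock"],o["qvel"].round(2),o["force"],o["opening"]); print(ctrl.close_job())
```

```text
17.425 [ 0.07  0.13 -0.02 -0.03 -0.05 -0.29] [ 0.93527367 -3.15165587 -1.89162142] 0.01493599796083071
the job is handed in; nothing more can be done
None
```

I raised the lid by its cross bar to about 70° and let go. Then I gripped the bolt's knob, lifted it about 9 mm over the lip and drew it back about 30 mm. I swung the gate to about 28° and handed in at 17.4 s, still holding the knob.

**Last checks**
- **Lid:** after release it measured about 69° in both cameras, and the last pictures show it standing in the same place.
- **Gate and bolt:** I worked out 27.6° open and about 30 mm drawn back from the tool position and the box geometry. The top view confirms that the gate has left its frame. It does not show the knob itself, because the gripper hides it.
- **Grip and forces:** the jaws were closed on the knob at 15 mm opening, against about 3–4 N of spring force. The tool force stayed below 7 N while I gripped and worked the bolt, and below about 17 N while I raised the lid.
- **Other things on the table:** the board, hex key and side cutter have not visibly moved. I did not check the spool, bin and marker at the end, but the arm was not near them.

**What disagreed**
- **Networks:** their positions for the knob were about 40 mm too low (they marked the rod), so I used my own measurement from the two cameras instead.
- **Lid arc:** the arc I planned pulled about 14 N along the lid, away from the hinge, so I moved it a few millimetres towards the hinge on the way.

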